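Lock the telescopic handle of a wash float

TASK

On the tile shop's demonstration table the telescopic handle of a green wash float lies in its display holder with the inner tube drawn out. Squeeze the two orange spring buttons on the inner tube flush, slide the tube into the outer tube so that they go in under the green collar, and push the tube further in, gently and without ramming or forcing anything, until both buttons pop out through the side windows of the outer tube. Then let go, and leave the other things on the table where they are.

Things in the scene. Friction and masses are not known exactly. Their poses are not given: they have to be found in the camera images.
- stand: Display holder, fixed: grey base plate 360 x 90 x 12 mm (x from -160 to +200 mm), two black clamps from x = +107 mm on, 104 mm high. Origin on the table top, z up; +x is the way the inner tube is pushed in; the axis of both tubes runs along x at y = 0, 70 mm up. More than 35 N from the inner tube, or 40 N from the fingers, on the outer tube or holder spoils them.
- mouth (a point): Where the mouth of the outer tube would stand on average: on the tube axis, at the holder's x = 0. The true mouth, the face of a green collar (41 mm wide, 38 mm high, 12 mm long, small chamfer inside), lies anywhere within 25 mm of it along x, as the tube sits more or less deep in its clamps: find it by touch or eye.
- window (a point): Where the windows would be on average: tube axis, 65 mm in from point mouth; shifted along x as the true mouth is. The outer tube is aluminium, square, 33 mm outside, 27 mm wide inside; in each side wall (y = +-15 mm) is one window 24 mm long, 16 mm high. The buttons have 2 mm play in it each way. The outer tube ends in a green float head (far edge about x = +330 mm, 100 x 200 mm).
- rest (a point): Top centre of the rest post under the inner tube, at the holder's x = -110 mm, 58 mm up; 12 x 14 mm, so narrower than the tube: fingers pass beside it.
- tube_buttons (a point): Loose inner tube: point on its axis mid-way between its buttons. Square, 24 x 24 x 340 mm, steel colour, 0.3 kg; x axis = sliding direction, z up; reaches 140 mm forward (this end is in the outer tube) and 200 mm back. On each side (+-y) an orange square-edged button, 20 mm long (x), 10 mm high, stands out 6.5 mm (37 mm over both). It must be flush to pass the collar; it does not cam in.
- tube_end (a point): Centre of the flat end face of the inner tube's orange end cap (24 x 24 mm, 35 mm long), 200 mm behind the buttons: can be pushed. With the buttons held down inside the outer tube, sliding takes about 3 to 9 N; when they pop into the windows the tube locks and goes no further.
- btn_l (a joint): Travel of the button on the tube's +y side, m: 0 = fully out, 0.0065 = flush, about 0.0045 (0.003 to 0.006) while the outer tube holds it down. Spring 1.5 N at rest, 3.8 N flush. Fingers meet the collar before a whole button is inside: squeezing only the rear half of the buttons leaves the front half free to go in under the collar, which then holds them when let go.
- btn_r (a joint): The same for the button on the tube's -y side.
- trowel: Bystander: notched steel trowel 260 x 110 mm with orange handle, 67 mm high, lying flat. Origin under its centre.
- bottle: Bystander: blue drinking bottle, 72 mm across, 240 mm high. Origin under its centre.
- mallet: Bystander: rubber mallet, 280 mm long, lying. Origin under it.
- spacer_tub: Bystander: white open tub, 84 mm across, 60 mm high. Origin under its centre.
- tile_stack: Bystander: block of marble tiles 100 x 100 x 36 mm. Origin under its centre.
- spare_tube: Bystander: spare short aluminium tube without buttons, 170 x 24 x 24 mm, lying. Origin under its centre.
- wedge_box: Bystander: yellow box of levelling wedges 80 x 60 x 50 mm. Origin under its centre.

How it is judged (in metres and radians):
On the way, in this order (a step that is already met when the one before it is completed fails the run):
1. both buttons are squeezed flush with the inner tube (value of joint each of btn_l, btn_r above 0.0055 m), for 0.2 s.
2. both buttons are inside the outer tube, held down by its walls (value of joint each of btn_l, btn_r above 0.0025 m and x of tube_buttons in the frame of stand above 0.028 m), for 0.05 s.
At the end, for the whole second after the job is handed in: Both buttons stand out through the windows of the outer tube (each within 1.5 mm of fully out, with the button plane 36 to 94 mm along the holder's x, on the tube axis within 4 mm sideways and 5 mm in height) and the tube is at rest and let go (value of joint each of btn_l, btn_r below 0.0015 m and x of tube_buttons in the frame of stand between 0.036 and 0.094 m and y of tube_buttons in the frame of stand between -0.004 and 0.004 m and z of tube_buttons in the frame of stand between 0.065 and 0.075 m and linear speed of tube below 0.02 m/s); the robot touches nothing.
It fails at once if the inner tube is pressed on the outer tube or holder with more than 35 N (contact force between tube and stand above 35 N).
It fails at once if the fingers press on the holder or outer tube with more than 40 N (contact force between the fingers and stand above 40 N).
It fails at once if a bystander is moved by more than 30 mm (distance of any of trowel, bottle, mallet, spacer_tub, tile_stack, spare_tube, wedge_box from where it was at the start of the episode above 0.03 m).
It also fails if it takes over 67 s, if anything falls off the work surface, if the arm or the gripper's body presses on something with over 40 N, if the wrist force passes 120 N, or if a joint passes its speed limit or range.

ROBOT

A 6-joint arm with a two-finger parallel gripper is mounted at the origin on the work surface. World frame = base frame: x ahead of the robot, y to its left, z up, the work surface at z = 0. Lengths are in mm, angles in rad, forces in N, time in s.
With the tool pointing down it reaches from about 275 to 750 mm from the base axis. Payload 10.2 kg.
Tool frame: the origin (TCP) lies midway between the tips of the shut fingers; the grasp point (between the pads) lies 19 mm behind it; z points along the fingers, y is the direction in which the jaws open and shut (so a half turn about z gives the same grasp; the last joint's range is limited). The gripper opens to 85 mm and grips with 20 to 120 N. Pads are 22 mm wide; open, the fingers measure 114 mm over their backs; the gripper's body (76 mm by 85 mm) begins 54 mm behind the grasp point. The pads swing forward as they close: fully open they stand 13 mm farther back than shut.
Start: joints at [-1.474, 0.313, 1.498, -0, 1.331, -0.223], TCP at [165.035, -498.392, 194.294] pointing down, gripper open.
Joint ranges: [-2.94, 2.94], [-0.97, 2.17], [0.19, 2.56], [-1.23, 4.37], [0.02, 3.11], [-2.88, 2.88]. Speed limits (rad/s): [2.39, 2.39, 3.01, 3.14, 3.14, 3.14].

INTERFACE

Orientations are given as a unit quaternion [w, x, y, z].
In Python, from rig import sense, optics, ctrl gives the robot as it stands.
- The arm moves only by the tool play_rows, never from a script. Its argument "plan" is a list of rows, each a list of 7 numbers: the shift along the world's x, y, z in mm, then the turn, a rotation vector about the world's x, y, z in rad, then the opening, from -1 (shut) to 1 (fully open), so that 0 is half open. A call has 1 to 5 rows; each row shifts and turns the pose as measured when the row begins; what a row does not reach is not made up. A row lasts 1/12 s, in which the tool goes at most 41.7 mm and 7.16 degrees, less where a joint would pass 70% of its speed; a pose out of reach is approached as far as the arm can. A call is refused whole if a number of a shift passes 41.7 or a number of a turn 0.125, either way. A call with a gripper value outside its range is refused whole. The fingers move at their own pace and stop on an object; "grip_force" is the grip in N (left out, the last holds). Time passes only in rows, so rows that do not move let the fingers close. It gives the time, the measured TCP pose, the force and the opening at its end, in the units of the state.
- sense(): the state, without advancing time (a new reading comes with each control period).
- optics.capture(name): name is "scene" or "side" or "wrist"; returns a dict with "img" (480x640x3 uint8, blue, green, red), "fx", "fy", "cx", "cy" (pixels), "dist" ([k1, k2, p1, p2, k3] as OpenCV has them; the pictures are not rectified), "world_to_cam" (4x4, takes a point from world to camera coordinates). Camera axes: x right, y up, looking along -z (the intrinsics and any distortion apply to the point x, -y, -z); pixel columns grow to the right and rows downward; lengths in mm; the calibration is good to about 2 mm. A picture is of the moment at which its call begins. There is no depth.
- ctrl.finish_job(): hands the job in, once; it reports no verdict.
The state is a dict: "time_s": time; "joints": joint angles; "dq": joint speeds; "tau": joint torques, N m; "eef_pos": TCP position; "ee_rot": TCP orientation; "force": force on the tool from outside, world axes, zero at the start; "wrist_torque": the same for the moment, N m; "grip_width": opening from 0.0 (shut) to 1.0 (fully open).
Only numpy, scipy, OpenCV 4.12 (cv2) and the standard library are available. Lean on these libraries where they do the work, as an engineer would, in place of code of your own. Each camera call takes 0.05 s, during which the arm holds its last target. There are 200 camera calls.

## Working session

There is one attempt and no reset: what is moved stays moved. The work goes in short steps, Python scripts to look and compute and a tool call to move; the robot and the scene stay as the last step left them, time stands still between calls to the robot, and variables do not carry over. Pictures are saved under pics/ and viewed, about 8 in all and at most 12, crops included, and the job is handed in when it is done.

Besides the shell and the picture viewer there is one more tool, called after "Call:" as name(argument=value, ...), one argument or row to a line, values as JSON. play_rows: Moves the arm, as the interface text tells. Its arguments: {"type":"object","properties":{"plan":{"type":"array"},"grip_force":{"type":"number"}},"required":["plan"]}

```bash
mkdir -p pics; ls; cat > h.py <<'E'
import numpy as np, cv2
from rig import sense, optics, ctrl
def cap(n,f=None):
    d=optics.capture(n)
    if f: cv2.imwrite('pics/'+f,d['img'])
    return d
def K(d): return np.array([[d['fx'],0,d['cx']],[0,d['fy'],d['cy']],[0,0,1]],float)
def ray(d,px):
    u=cv2.undistortPoints(np.array(px,float).reshape(-1,1,2),K(d),np.array(d['dist'],float)).reshape(-1,2)
    T=np.array(d['world_to_cam']);R=T[:3,:3]
    v=np.c_[u[:,0],-u[:,1],-np.ones(len(u))]@R
    return -R.T@T[:3,3],v
def onz(d,px,z):
    o,v=ray(d,px); return o+v*((z-o[2])/v[:,2])[:,None]
def proj(d,P):
    T=np.array(d['world_to_cam']);p=np.atleast_2d(P)@T[:3,:3].T+T[:3,3]
    p=p*[1,-1,-1]
    return cv2.projectPoints(p,np.zeros(3),np.zeros(3),K(d),np.array(d['dist'],float))[0].reshape(-1,2)
E
python3 - <<'E'
from h import *
import json
s=sense();print({k:np.round(v,3).tolist() for k,v in s.items()})
a=cap('scene','s0.png');b=cap('side','d0.png')
for d in(a,b):
    o,_=ray(d,[[320,240]]);print(o.round())
E
```

```text
pics
{'time_s': 0.0, 'joints': [-1.474, 0.313, 1.498, 0.0, 1.331, -0.223], 'dq': [0.0, -0.0, 0.0, -0.0, -0.001, 0.0], 'tau': [-0.0, -41.226, -25.974, -0.0, 0.004, 0.0], 'eef_pos': [165.01, -498.065, 193.712], 'ee_rot': [-0.001, 0.987, 0.159, 0.0], 'force': [-0.024, -0.145, 0.32], 'wrist_torque': [0.003, -0.01, -0.016], 'grip_width': 1.0}
[1102. -162.  655.]
[268. 884. 566.]
```

View pics/s0.png

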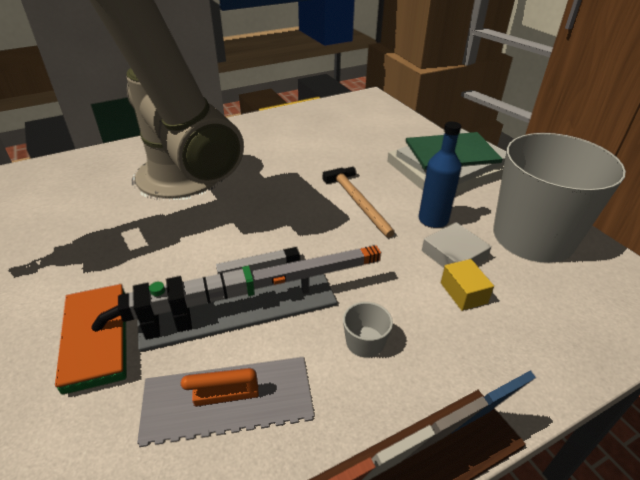

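View pics/d0.png

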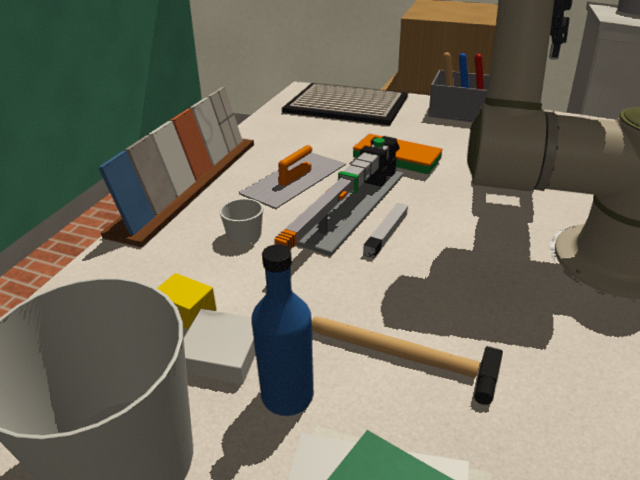

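```bash
python3 - <<'E'
from h import *
a=cap('scene');b=cap('side')
for n,d,px in [('scene',a,[[375,254],[280,280],[249,280]]),('side',b,[[285,238],[343,195],[348,180]])]:
    print(n,onz(d,px,70).round(1).tolist())
# plate corners
print(onz(a,[[335,301],[140,346]],12).round(1).tolist())
for n,d in(('scene',a),('side',b)):
    h=cv2.cvtColor(d['img'],cv2.COLOR_BGR2HSV)
    for c,lo,hi in(('or',(4,150,80),(16,255,255)),('gr',(50,120,50),(80,255,255))):
        m=cv2.inRange(h,lo,hi)
        k,_,st,ce=cv2.connectedComponentsWithStats(m)
        for i in range(1,k):
            if st[i,4]>15: print(n,c,st[i].tolist(),ce[i].round(1).tolist(), onz(d,[ce[i]],70).round(0).tolist())
i=a['img'][220:370,80:400];cv2.imwrite('pics/c1.png',cv2.resize(i,None,fx=2.5,fy=2.5,interpolation=cv2.INTER_CUBIC))
E
```

```text
scene [[571.7, 240.6, 70.0], [553.3, 50.8, 70.0], [528.0, 1.4, 70.0]]
side [[572.3, 224.2, 70.0], [522.7, 52.5, 70.0], [531.4, -9.5, 70.0]]
[[596.9, 141.2, 12.0], [535.8, -205.6, 12.0]]
scene or [527, 0, 113, 154, 10115] [595.4, 76.3] [[136.0, 1436.0, 70.0]]
scene or [359, 77, 7, 5, 18] [362.7, 78.8] [[-198.0, 688.0, 70.0]]
scene or [344, 81, 11, 6, 25] [349.0, 83.4] [[-183.0, 626.0, 70.0]]
scene or [288, 96, 10, 6, 27] [292.0, 98.8] [[-155.0, 405.0, 70.0]]
scene or [230, 108, 8, 6, 31] [233.4, 110.2] [[-158.0, 215.0, 70.0]]
scene or [617, 110, 23, 55, 384] [629.5, 139.4] [[493.0, 1114.0, 70.0]]
scene or [18, 145, 7, 3, 17] [21.0, 146.0] [[-205.0, -351.0, 70.0]]
scene or [6, 147, 7, 11, 53] [9.9, 151.4] [[-187.0, -378.0, 70.0]]
scene or [18, 150, 8, 9, 58] [21.5, 154.0] [[-159.0, -351.0, 70.0]]
scene or [601, 153, 39, 102, 1957] [625.2, 210.7] [[701.0, 803.0, 70.0]]
scene or [594, 213, 8, 13, 20] [597.4, 219.5] [[694.0, 720.0, 70.0]]
scene or [361, 246, 20, 11, 138] [370.0, 250.7] [[559.0, 237.0, 70.0]]
scene or [273, 276, 12, 7, 47] [278.5, 278.6] [[549.0, 50.0, 70.0]]
scene or [55,
[... 4566 characters left out ...]
548.0, -99.0, 70.0]]
side gr [158, 113, 18, 12, 34] [166.4, 118.0] [[1098.0, -201.0, 70.0]]
side gr [57, 120, 10, 7, 16] [61.2, 123.4] [[1375.0, -93.0, 70.0]]
side gr [46, 135, 8, 6, 17] [49.5, 137.5] [[1333.0, -6.0, 70.0]]
side gr [373, 138, 12, 9, 87] [378.7, 141.7] [[519.0, -216.0, 70.0]]
side gr [53, 140, 9, 6, 17] [56.5, 142.6] [[1287.0, 16.0, 70.0]]
side gr [354, 151, 6, 7, 29] [356.0, 153.3] [[551.0, -137.0, 70.0]]
side gr [397, 154, 44, 20, 270] [416.4, 165.8] [[411.0, -118.0, 70.0]]
side gr [15, 165, 9, 17, 23] [19.3, 172.4] [[1252.0, 174.0, 70.0]]
side gr [339, 172, 20, 21, 115] [351.6, 179.3] [[525.0, -15.0, 70.0]]
side gr [29, 179, 6, 12, 21] [31.1, 184.9] [[1174.0, 212.0, 70.0]]
```

View pics/c1.png

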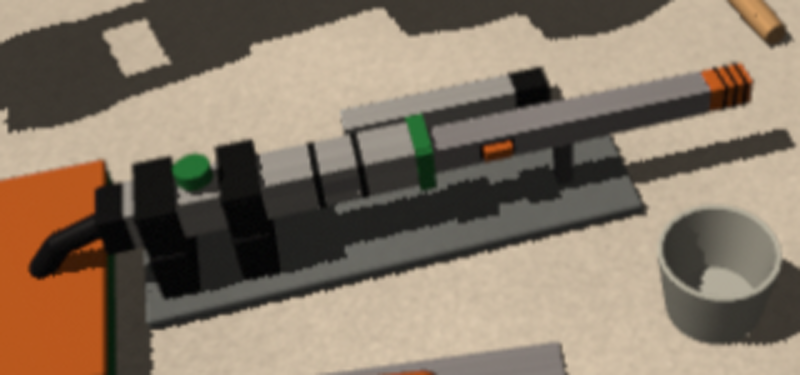

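Call:
play_rows(
  plan=[
    [21,33,2,0,0,0.063,1],
    [21,33,2,0,0,0.063,1],
    [21,33,2,0,0,0.063,1],
    [21,33,2,0,0,0.063,1],
    [21,33,2,0,0,0.063,1],
  ],
  grip_force=20,
)

```text
time_s: 0.62
eef_pos: [268.8, -330.7, 201.5]
ee_rot: [-0.002, 0.95, 0.313, -0.0]
force: [1.1, -0.4, -0.0]
grip_width: 1.003
```

Call:
play_rows(
  plan=[
    [21,33,2,0,0,0.063,1],
    [21,33,2,0,0,0.063,1],
    [21,33,2,0,0,0.063,1],
    [21,33,2,0,0,0.063,1],
    [21,33,2,0,0,0.063,1],
  ],
)

```text
time_s: 1.03
eef_pos: [376.2, -156.4, 212.2]
ee_rot: [-0.001, 0.886, 0.464, -0.0]
force: [0.4, -0.4, -0.1]
grip_width: 1.003
```

Call:
play_rows(
  plan=[
    [22,33,2,0,0,0.063,1],
    [22,33,2,0,0,0.063,1],
    [22,33,2,0,0,0.063,1],
    [22,33,2,0,0,0.063,1],
    [0,0,0,0,0,0,1],
  ],
)

```text
time_s: 1.45
eef_pos: [468.5, -11.3, 221.2]
ee_rot: [-0.001, 0.814, 0.581, 0.001]
force: [0.9, 1.0, 1.2]
grip_width: 0.999
```

Call:
play_rows(
  plan=[
    [24,25,0,0,0,0.055,1],
    [24,25,0,0,0,0.055,1],
    [24,25,0,0,0,0.05,1],
    [0,0,0,0,0,0,1],
  ],
)

```text
time_s: 1.78
eef_pos: [542.8, 68.9, 220.2]
ee_rot: [-0.001, 0.762, 0.648, -0.0]
force: [0.2, 0.0, 0.1]
grip_width: 1.004
```

```bash
python3 - <<'E'
from h import *
s=sense();print(s['eef_pos'],s['ee_rot'])
w=cap('wrist','w0.png');o,v=ray(w,[[320,240]]);print(o,v)
E
```

```text
[542.77380345  68.94175306 220.24496348] [-9.38733830e-04  7.61669807e-01  6.47964670e-01 -1.04561896e-04]
[554.71047443 140.99872134 399.39707639] [[-0.06385484 -0.25323388 -0.96589413]]
```

View pics/w0.png

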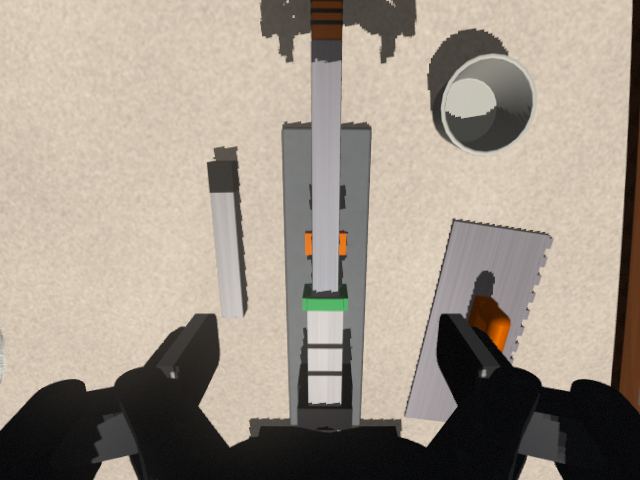

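```bash
cat > meas.py <<'E'
from h import *
def comps(d,lo,hi,box):
    h=cv2.cvtColor(d['img'],cv2.COLOR_BGR2HSV);m=cv2.inRange(h,lo,hi)
    x0,y0,x1,y1=box;q=np.zeros_like(m);q[y0:y1,x0:x1]=m[y0:y1,x0:x1];return q
E
python3 - <<'E'
from meas import *
w=cap('wrist')
o=comps(w,(4,150,80),(18,255,255),(290,220,360,270));g=comps(w,(45,100,40),(85,255,255),(290,280,360,320))
B=[]
k,_,st,ce=cv2.connectedComponentsWithStats(o)
for i in range(1,k):
    if st[i,4]<10: continue
    x,y,ww,hh,_=st[i]; print('btn',st[i],onz(w,[[x,y],[x+ww,y],[x,y+hh],[x+ww,y+hh],ce[i]],75).round(1).tolist()); B.append(ce[i])
ys,xs=np.where(g>0);print('green',xs.min(),xs.max(),ys.min(),ys.max())
x0,x1,y0,y1=xs.min(),xs.max()+1,ys.min(),ys.max()+1
print(onz(w,[[(x0+x1)/2,y0],[(x0+x1)/2,y1],[x0,y0],[x1,y0]],89).round(1).tolist())
gr=cv2.cvtColor(w['img'],cv2.COLOR_BGR2GRAY).astype(float)
for r in(80,110,140,170,215,275): 
    gx=np.abs(np.diff(cv2.GaussianBlur(gr,(1,3),0)[r,295:360])); 
    s=np.diff(cv2.GaussianBlur(gr,(1,3),0)[r,295:360]);L=295+np.argmax(s[:33])+1;R=295+30+np.argmin(s[30:])+1
    print(r,L,R,onz(w,[[L,r],[R,r],[(L+R)/2,r]],82).round(1).tolist())
E
```

```text
btn [306 230   7  23 144] [[521.0, 65.4, 75.0], [527.2, 64.4, 75.0], [517.2, 44.3, 75.0], [523.5, 43.2, 75.0], [522.2, 55.1, 75.0]]
btn [341 230   7  24 153] [[551.8, 60.3, 75.0], [558.0, 59.3, 75.0], [548.4, 38.2, 75.0], [554.7, 37.1, 75.0], [552.8, 49.9, 75.0]]
green 304 349 296 308
[[530.1, 5.5, 89.0], [528.0, -7.2, 89.0], [509.7, 8.8, 89.0], [550.6, 2.1, 89.0]]
80 314 342 [[549.6, 185.1, 82.0], [571.3, 181.5, 82.0], [560.4, 183.3, 82.0]]
110 314 341 [[545.7, 163.1, 82.0], [567.0, 159.6, 82.0], [556.4, 161.3, 82.0]]
140 313 341 [[540.9, 140.4, 82.0], [563.5, 136.7, 82.0], [552.2, 138.5, 82.0]]
170 314 341 [[537.5, 116.5, 82.0], [559.8, 112.8, 82.0], [548.7, 114.7, 82.0]]
215 314 340 [[530.9, 78.9, 82.0], [553.1, 75.3, 82.0], [542.0, 77.1, 82.0]]
275 314 340 [[521.4, 24.7, 82.0], [544.6, 20.9, 82.0], [533.0, 22.8, 82.0]]
```

Call:
play_rows(
  plan=[
    [-1,-1.5,-38,0,0,-0.004,1],
    [-1,-1.5,-38,0,0,-0.004,1],
    [-1,-1.5,-38,0,0,0,1],
    [0,0,-30,0,0,0,1],
    [0,0,0,0,0,0,1],
  ],
)

```text
time_s: 2.3
eef_pos: [534.9, 56.4, 74.9]
ee_rot: [0.002, 0.768, 0.64, 0.001]
force: [-0.8, 0.2, -1.0]
grip_width: 1.004
```

Call:
play_rows(
  plan=[
    [0,0,0,0,0,0,1],
    [0,0,0,0,0,0,1],
  ],
)

```text
time_s: 2.47
eef_pos: [534.3, 54.6, 76.6]
ee_rot: [0.002, 0.769, 0.639, 0.001]
force: [0.3, 0.6, 0.4]
grip_width: 1.001
```

Call:
play_rows(
  plan=[
    [3,5,-14,0,0,0.008,1],
    [2.5,4.5,-12,0,0,0.007,1],
    [0,0,0,0,0,0,1],
    [0,0,0,0,0,0,1],
  ],
)

```text
time_s: 2.8
eef_pos: [544.0, 62.9, 57.5]
ee_rot: [0.007, 0.765, 0.644, 0.005]
force: [-0.0, -0.3, -0.4]
grip_width: 0.998
```

```bash
cat > corr.py <<'E'
import sys
from h import *
from scipy.spatial.transform import Rotation as R
def corr(sx,lat=0,z=48,yaw=80.32):
    """sx = stand-like coordinate along ex from button start centre (538,52.5)"""
    s=sense();ex=np.array([-.1682,-.9858]);ey=np.array([.9858,-.1682])
    p=np.array(s['eef_pos']);a=p[:2]-[538,52.5]
    t=np.array([538,52.5])+sx*ex+lat*ey
    h=np.deg2rad(yaw/2);W=R.from_quat([np.cos(h),np.sin(h),0,0])
    w,x,y,zq=s['ee_rot'];C=R.from_quat([x,y,zq,w])
    print('now sx %.1f lat %.1f z %.1f'%(a@ex,a@ey,p[2]),'shift',np.r_[t-p[:2],z-p[2]].round(1),'turn',(W*C.inv()).as_rotvec().round(4))
    f=np.array(s['force']);print('F along %.1f lat %.1f z %.1f grip %.3f t %.2f'%(f[:2]@ex,f[:2]@ey,f[2],s['grip_width'],s['time_s']))
if __name__=='__main__': corr(*map(float,sys.argv[1:]))
E
python3 corr.py -12
```

```text
now sx -11.3 lat 4.2 z 57.5 shift [-4.   1.4 -9.5] turn [0.0036 0.0164 0.0025]
F along 0.3 lat 0.0 z -0.4 grip 0.998 t 2.80
```

Call:
play_rows(
  plan=[
    [-4,1.4,-9.5,0.004,0.016,0.003,1],
    [0,0,0,0,0,0,1],
    [0,0,0,0,0,0,1],
  ],
)

```text
time_s: 3.05
eef_pos: [540.8, 64.1, 49.6]
ee_rot: [0.001, 0.764, 0.645, 0.001]
force: [-0.7, 0.3, 0.6]
grip_width: 0.998
```

```bash
python3 corr.py -12
```

```text
now sx -11.9 lat 0.8 z 49.6 shift [-0.8  0.2 -1.6] turn [-0.0004  0.0024 -0.0006]
F along -0.2 lat -0.8 z 0.6 grip 0.998 t 3.05
```

Call:
play_rows(
  plan=[
    [-0.8,0.2,-1.5,0,0.002,0,0],
    [0,0,0,0,0,0,-0.2],
    [0,0,0,0,0,0,-0.2],
    [0,0,0,0,0,0,-0.2],
    [0,0,0,0,0,0,-0.2],
  ],
)

```text
time_s: 3.47
eef_pos: [540.1, 64.2, 48.6]
ee_rot: [0.0, 0.764, 0.645, 0.0]
force: [-0.2, 0.7, 0.6]
grip_width: 0.396
```

```bash
python3 - <<'E'
from meas import *
import corr; corr.corr(-12)
w=cap('wrist','w1.png')
cv2.imwrite('pics/w1c.png',cv2.resize(w['img'][200:460,180:480],None,fx=2,fy=2))
E
```

```text
now sx -11.9 lat 0.1 z 48.6 shift [-0.1  0.2 -0.6] turn [-0.0002  0.001  -0.0005]
F along -0.6 lat -0.3 z 0.6 grip 0.396 t 3.47
```

View pics/w1c.png

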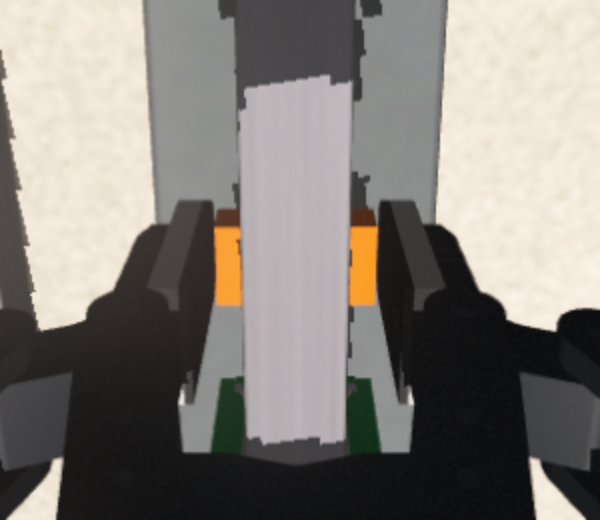

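Call:
play_rows(
  plan=[
    [0,0,0,0,0,0,-0.4],
    [0,0,0,0,0,0,-0.7],
    [0,0,0,0,0,0,-1],
    [0,0,0,0,0,0,-1],
    [0,0,0,0,0,0,-1],
  ],
)

```text
time_s: 3.93
eef_pos: [540.1, 64.1, 48.7]
ee_rot: [0.0, 0.764, 0.645, 0.0]
force: [-0.6, 0.6, -0.2]
grip_width: -0.003
```

```bash
python3 - <<'E'
from meas import *
import corr; corr.corr(-12)
w=cap('wrist','w2.png')
cv2.imwrite('pics/w2c.png',cv2.resize(w['img'][200:460,180:480],None,fx=2,fy=2))
E
```

```text
now sx -11.8 lat 0.2 z 48.7 shift [-0.1  0.2 -0.7] turn [-0.0002  0.0011 -0.0004]
F along -0.5 lat -0.7 z -0.2 grip -0.003 t 3.93
```

View pics/w2c.png

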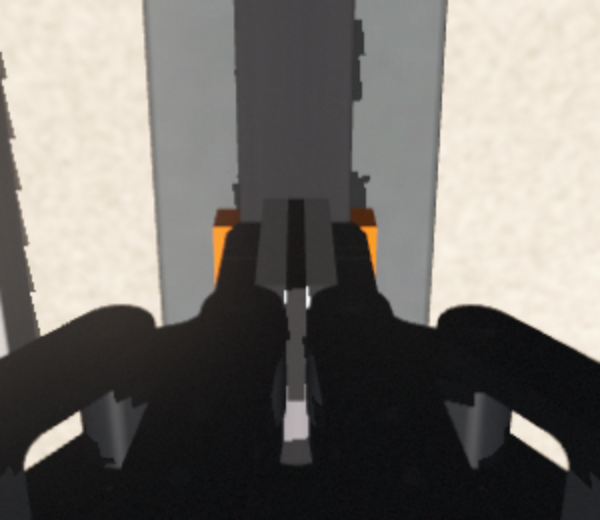

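```bash
python3 - <<'E'
from meas import *
b=cap('side');a=cap('scene')
p=np.array(sense()['eef_pos'])
print(proj(b,[p,p+[0,0,40]]),proj(a,[p,p+[0,0,40]]))
i=np.hstack([cv2.resize(b['img'][100:270,250:450],(400,340),interpolation=2),cv2.resize(a['img'][180:350,180:380],(400,340),interpolation=2)])
cv2.imwrite('pics/x1.png',i)
E
```

```text
[[332.52682056 205.89817849]
 [332.52809994 187.90757918]] [[284.2622595  281.35900488]
 [283.33259538 265.57751542]]
```

View pics/x1.png

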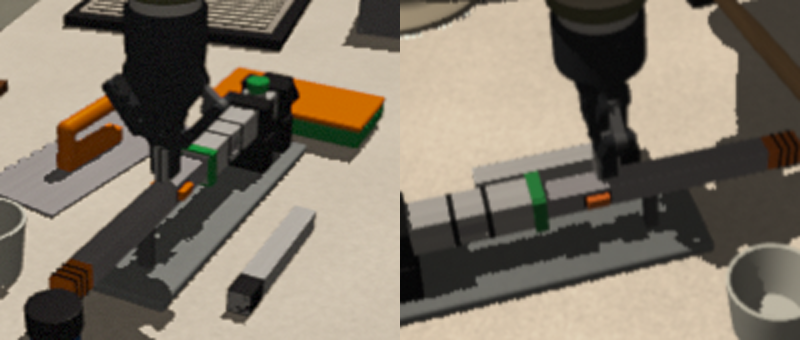

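```bash
python3 - <<'E'
from meas import *
w=cap('wrist');b=cap('side');a=cap('scene')
ex=np.array([-.1682,-.9858])
for z in(50,84,90):
    q=onz(w,[[328,300],[288,305],[367,305]],z);print(z,((q[:,:2]-[538,52.5])@ex).round(1), q.round(1).tolist())
# button rear top edge; tip in side/scene views -> triangulate
for n,d,px in(('side',b,[332.5,190]),('scene',a,[288,269])):
    for z in(75,85,95): print(n,z,onz(d,[px],z).round(1).tolist())
s=sense();print(np.round(s['joints'],4))
E
```

```text
50 [-4.8 -2.  -2. ] [[539.0, 57.2, 50.0], [518.0, 57.9, 50.0], [558.5, 51.0, 50.0]]
84 [-20.1 -17.9 -17.8] [[541.5, 72.3, 84.0], [524.5, 72.9, 84.0], [557.3, 67.3, 84.0]]
90 [-22.8 -20.7 -20.6] [[542.0, 75.0, 90.0], [525.7, 75.6, 90.0], [557.1, 70.2, 90.0]]
side 75 [[545.4, 48.5, 75.0]]
side 85 [[539.7, 65.6, 85.0]]
side 95 [[534.1, 82.6, 95.0]]
scene 75 [[538.7, 73.4, 75.0]]
scene 85 [[548.4, 69.4, 85.0]]
scene 95 [[558.1, 65.3, 95.0]]
[-9.7400e-02  5.1010e-01  1.6179e+00  4.0000e-04  1.0125e+00  7.0900e-02]
```

Call:
play_rows(
  plan=[
    [0,0,2,0,0,0,1],
    [0,0,0,0,0,0,1],
    [0,0,0,0,0,0,1],
    [0,0,0,0,0,0,1],
    [0,0,0,0,0,0,1],
  ],
)

```text
time_s: 4.65
eef_pos: [540.2, 64.1, 51.0]
ee_rot: [0.0, 0.764, 0.645, 0.001]
force: [0.0, -0.2, 0.4]
grip_width: 0.709
```

```bash
python3 corr.py -12 0 14
```

```text
now sx -11.8 lat 0.2 z 51.0 shift [ -0.2   0.2 -37. ] turn [-0.0002  0.0013 -0.0004]
F along 0.2 lat 0.0 z 0.4 grip 0.709 t 4.65
```

Gripper opens clear of the tube; descend slowly, watching the force.

Call:
play_rows(
  plan=[
    [0,0,0,0,0,0,1],
    [0,0,0,0,0,0,1],
    [0,0,-6,0,0,0,1],
    [0,0,-6,0,0,0,1],
    [0,0,-6,0,0,0,1],
  ],
)

```text
time_s: 5.07
eef_pos: [540.9, 64.1, 32.6]
ee_rot: [0.001, 0.764, 0.645, 0.001]
force: [-0.2, 0.4, 1.2]
grip_width: 1.0
```

```bash
python3 - <<'E'
from meas import *
import corr; corr.corr(-12,0,14)
b=cap('side');a=cap('scene')
i=np.hstack([cv2.resize(b['img'][100:270,250:450],(400,340),interpolation=2),cv2.resize(a['img'][180:350,180:380],(400,340),interpolation=2)])
cv2.imwrite('pics/x2.png',i)
E
```

```text
now sx -11.9 lat 0.9 z 32.6 shift [ -0.8   0.2 -18.6] turn [ 0.      0.0035 -0.0005]
F along -0.3 lat -0.3 z 1.2 grip 1.000 t 5.07
```

View pics/x2.png

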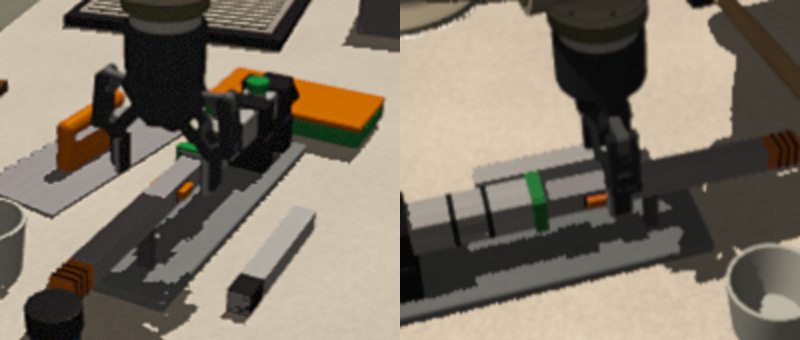

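Call:
play_rows(
  plan=[
    [-0.4,0,-6,0,0.002,0,1],
    [-0.4,0,-6,0,0.002,0,0.5],
    [0,0,-6,0,0,0,0.2],
    [0,0,0,0,0,0,0],
    [0,0,0,0,0,0,-0.1],
  ],
)

```text
time_s: 5.58
eef_pos: [538.9, 64.2, 11.3]
ee_rot: [-0.002, 0.764, 0.645, -0.002]
force: [1.0, 0.0, 0.3]
grip_width: 0.46
```

```bash
python3 corr.py -12 0 14
```

```text
now sx -11.6 lat -1.1 z 11.3 shift [1.2 0.2 2.7] turn [-0.0003 -0.0046 -0.0004]
F along -0.2 lat 1.0 z 0.3 grip 0.460 t 5.58
```

Call:
play_rows(
  plan=[
    [1.1,0.2,2.5,0,-0.0046,0,0],
    [0,0,0,0,0,0,-0.2],
    [0,0,0,0,0,0,-0.25],
    [0,0,0,0,0,0,-0.3],
    [0,0,0,0,0,0,-0.35],
  ],
)

```text
time_s: 6.0
eef_pos: [540.2, 64.4, 14.5]
ee_rot: [0.0, 0.764, 0.645, 0.001]
force: [-0.2, -0.2, -1.4]
grip_width: 0.328
```

```bash
python3 corr.py -12 0 14
```

```text
now sx -12.1 lat 0.2 z 14.5 shift [-0.2 -0.  -0.5] turn [-0.0003  0.0011 -0.0003]
F along 0.3 lat -0.2 z -1.4 grip 0.328 t 6.00
```

Call:
play_rows(
  plan=[
    [0,0,0,0,0,0,-0.4],
    [0,0,0,0,0,0,-0.5],
    [0,0,0,0,0,0,-0.6],
    [0,0,0,0,0,0,-0.8],
    [0,0,0,0,0,0,-1],
  ],
)

```text
time_s: 6.42
eef_pos: [540.4, 64.4, 14.7]
ee_rot: [0.0, 0.764, 0.645, 0.001]
force: [0.2, -0.7, -0.7]
grip_width: 0.282
```

```bash
python3 - <<'E'
from meas import *
import corr; corr.corr(-12,0,14)
w=cap('wrist')
cv2.imwrite('pics/w3c.png',cv2.resize(w['img'][200:460,180:480],None,fx=2,fy=2))
E
```

```text
now sx -12.1 lat 0.3 z 14.7 shift [-0.4 -0.1 -0.7] turn [-0.0003  0.0016 -0.0003]
F along 0.7 lat 0.3 z -0.7 grip 0.282 t 6.42
```

View pics/w3c.png

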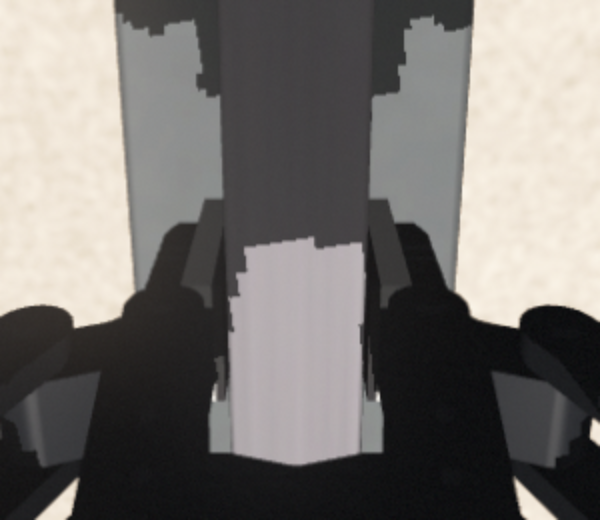

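Call:
play_rows(
  plan=[
    [-0.5,-3,0,0,0,0,-1],
    [-0.5,-3,0,0,0,0,-1],
    [-0.5,-3,0,0,0,0,-1],
    [-0.5,-3,0,0,0,0,-1],
    [-0.5,-3,0,0,0,0,-1],
  ],
)

```text
time_s: 6.88
eef_pos: [537.7, 48.8, 14.7]
ee_rot: [0.0, 0.764, 0.645, 0.001]
force: [-0.2, 1.3, -0.0]
grip_width: 0.278
```

```bash
python3 corr.py 18 0 14.7
```

```text
now sx 3.7 lat 0.3 z 14.7 shift [ -2.7 -14.   -0. ] turn [-0.0009  0.0019 -0.0009]
F along -1.3 lat -0.4 z -0.0 grip 0.278 t 6.88
```

Call:
play_rows(
  plan=[
    [-0.7,-3.9,0,0,0,0,-1],
    [-0.7,-3.9,0,0,0,0,-1],
    [-0.7,-3.9,0,0,0,0,-1],
    [-0.7,-3.9,0,0,0,0,-1],
    [-0.2,-1,0,0,0,0,-1],
  ],
)

```text
time_s: 7.3
eef_pos: [534.3, 29.6, 14.7]
ee_rot: [0.0, 0.764, 0.645, 0.001]
force: [0.4, 1.1, -0.4]
grip_width: 0.276
```

```bash
python3 corr.py 34 0 14.7
```

```text
now sx 23.2 lat 0.2 z 14.7 shift [ -2.  -10.7  -0. ] turn [-0.0009  0.0017 -0.0002]
F along -1.2 lat 0.2 z -0.4 grip 0.276 t 7.30
```

Call:
play_rows(
  plan=[
    [-0.3,-1.5,0,0,0,0,-1],
    [-0.3,-1.5,0,0,0,0,-1],
    [-0.3,-1.5,0,0,0,0,-1],
  ],
)

```text
time_s: 7.55
eef_pos: [533.2, 24.6, 14.7]
ee_rot: [0.0, 0.764, 0.645, 0.001]
force: [0.5, 0.6, -0.1]
grip_width: 0.273
```

```bash
python3 corr.py 34 0 14.7
```

```text
now sx 28.3 lat -0.0 z 14.7 shift [-0.9 -5.6  0. ] turn [-0.0009  0.0017  0.0002]
F along -0.6 lat 0.4 z -0.1 grip 0.273 t 7.55
```

Call:
play_rows(
  plan=[
    [-0.3,-1.5,0,0,0,0,-1],
    [-0.3,-1.5,0,0,0,0,-1],
  ],
)

```text
time_s: 7.72
eef_pos: [532.6, 21.4, 14.7]
ee_rot: [0.0, 0.764, 0.645, 0.001]
force: [0.5, 1.6, -0.5]
grip_width: 0.277
```

```bash
python3 corr.py 34 0 14.7
```

```text
now sx 31.6 lat -0.1 z 14.7 shift [-0.3 -2.4  0. ] turn [-0.001   0.0017 -0.0001]
F along -1.7 lat 0.2 z -0.5 grip 0.277 t 7.72
```

Call:
play_rows(
  plan=[
    [-0.2,-1,0,0,0,0,-1],
    [-0.2,-1,0,0,0,0,-1],
  ],
)

```text
time_s: 7.88
eef_pos: [532.1, 19.2, 14.7]
ee_rot: [0.0, 0.764, 0.645, 0.001]
force: [-0.4, 1.2, -0.0]
grip_width: 0.276
```

Call:
play_rows(
  plan=[
    [-0.15,-0.8,0,0,0,0,-1],
  ],
)

```text
time_s: 7.97
eef_pos: [531.9, 18.3, 14.7]
ee_rot: [0.0, 0.764, 0.645, 0.001]
force: [-0.1, 1.3, -0.1]
grip_width: 0.277
```

Call:
play_rows(
  plan=[
    [-0.15,-0.8,0,0,0,0,-1],
  ],
)

```text
time_s: 8.05
eef_pos: [531.8, 17.4, 14.7]
ee_rot: [0.0, 0.764, 0.645, 0.001]
force: [0.3, 0.8, -0.4]
grip_width: 0.278
```

```bash
python3 corr.py 36 0 14.7
```

```text
now sx 35.6 lat -0.2 z 14.7 shift [ 0.1 -0.4 -0. ] turn [-0.001   0.0018 -0.0003]
F along -0.8 lat 0.1 z -0.4 grip 0.278 t 8.05
```

Call:
play_rows(
  plan=[
    [-0.15,-0.8,0,0,0,0,-1],
  ],
)

```text
time_s: 8.13
eef_pos: [531.6, 16.6, 14.7]
ee_rot: [0.0, 0.764, 0.645, 0.001]
force: [0.1, 0.5, -1.3]
grip_width: 0.28
```

Call:
play_rows(
  plan=[
    [-0.15,-0.8,0,0,0,0,-1],
  ],
)

```text
time_s: 8.22
eef_pos: [531.6, 16.5, 14.7]
ee_rot: [-0.0, 0.764, 0.645, 0.002]
force: [3.0, 12.3, -1.0]
grip_width: 0.276
```

```bash
python3 - <<'E'
from meas import *
import corr; corr.corr(36,0,14.7)
a=cap('scene');w=cap('wrist')
i=np.hstack([cv2.resize(a['img'][230:315,210:310],(400,340),interpolation=2),cv2.resize(w['img'][240:460,200:460],(400,340))])
cv2.imwrite('pics/x4.png',i)
E
```

```text
now sx 36.6 lat -0.2 z 14.7 shift [ 0.3  0.5 -0. ] turn [-0.0023  0.0022 -0.0001]
F along -12.7 lat 0.9 z -1.0 grip 0.276 t 8.22
```

View pics/x4.png

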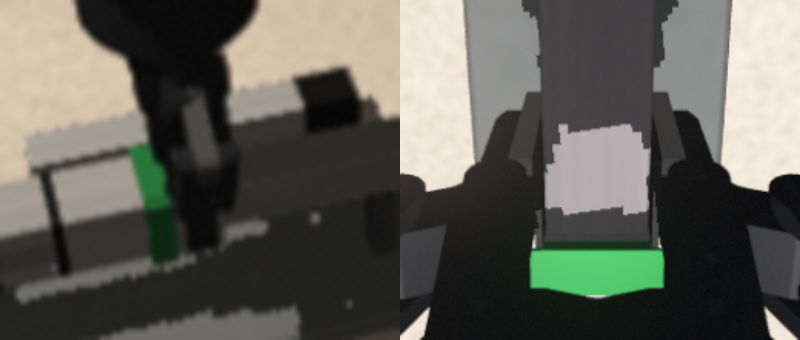

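Call:
play_rows(
  plan=[
    [0,0,0,0,0,0,0.1],
    [0,0,0,0,0,0,0.1],
    [0,0,0,0,0,0,0.1],
    [0,0,0,0,0,0,0.1],
  ],
)

```text
time_s: 8.65
eef_pos: [531.7, 16.2, 14.8]
ee_rot: [0.0, 0.764, 0.645, 0.001]
force: [-0.8, -0.5, 0.2]
grip_width: 0.551
```

```bash
python3 corr.py -36 0 14.7
```

```text
now sx 36.8 lat -0.1 z 14.8 shift [12.3 71.8 -0.1] turn [-0.0015  0.0025 -0.0009]
F along 0.7 lat -0.7 z 0.2 grip 0.551 t 8.65
```

Back along the tube about 72 mm (−ex), gently at the start.

Call:
play_rows(
  plan=[
    [0.7,4,0,0,0,0,0.1],
    [2.5,15,0,0,0,0,0.1],
    [3,17,0,0,0,0,0.1],
    [2.5,15,0,0,0,0,0.1],
    [1.5,8,0,0,0,0,0.1],
  ],
)

```text
time_s: 9.07
eef_pos: [542.6, 75.8, 15.1]
ee_rot: [0.001, 0.765, 0.644, 0.001]
force: [1.3, 0.6, 0.4]
grip_width: 0.548
```

Call:
play_rows(
  plan=[
    [0,0,0,0,0,0,0.1],
    [0,0,0,0,0,0,0.1],
  ],
)

```text
time_s: 9.23
eef_pos: [542.6, 77.2, 15.1]
ee_rot: [0.001, 0.764, 0.645, 0.001]
force: [-0.1, 0.3, -0.1]
grip_width: 0.549
```

```bash
python3 - <<'E'
from meas import *
import corr; corr.corr(-36,0,14.7)
w=cap('wrist')
i=cv2.resize(w['img'][200:460,180:480],None,fx=2,fy=2)
cv2.imwrite('pics/w5.png',i)
E
```

```text
now sx -25.2 lat 0.4 z 15.1 shift [ 1.4 10.8 -0.4] turn [-0.0006  0.0032  0.0008]
F along -0.3 lat -0.1 z -0.1 grip 0.549 t 9.23
```

View pics/w5.png

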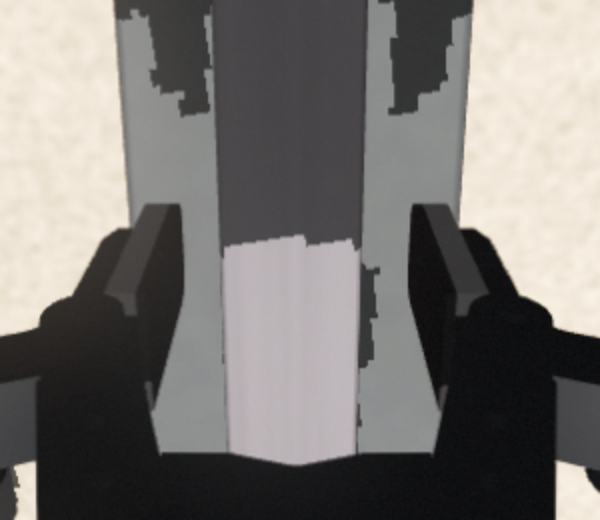

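Call:
play_rows(
  plan=[
    [0.8,6,0,0,0.003,0,0.1],
    [0.8,6,0,0,0,0,-0.1],
    [0,0,0,0,0,0,-0.3],
    [0,0,0,0,0,0,-0.6],
    [0,0,0,0,0,0,-1],
  ],
)

```text
time_s: 9.7
eef_pos: [544.3, 88.3, 15.2]
ee_rot: [-0.0, 0.765, 0.644, -0.0]
force: [0.4, 0.9, -0.2]
grip_width: 0.276
```

```bash
python3 - <<'E'
from meas import *
import corr; corr.corr(-36,0,14.7)
for n in('scene','side'):
    d=cap(n);p=proj(d,[[538-.1682*48.6+18,52.5-.9858*48.6,70]])[0].astype(int)
    m=comps(d,(3,120,60),(18,255,255),(p[0]-25,p[1]-20,p[0]+25,p[1]+20)); ys,xs=np.where(m>0)
    print(n,p,len(xs),(xs.min(),xs.max(),ys.min(),ys.max()) if len(xs) else '')
E
```

```text
now sx -36.3 lat 0.2 z 15.2 shift [-0.3 -0.3 -0.5] turn [-0.0003 -0.0005  0.0034]
F along -1.0 lat 0.2 z -0.2 grip 0.276 t 9.70
scene [254 286] 8 (np.int64(254), np.int64(256), np.int64(283), np.int64(286))
side [338 181] 0
```

Call:
play_rows(
  plan=[
    [-0.3,-2,0,0,0,0,-1],
    [-0.3,-2,0,0,0,0,-1],
  ],
)

```text
time_s: 9.97
eef_pos: [543.8, 85.0, 15.2]
ee_rot: [-0.001, 0.765, 0.644, 0.001]
force: [0.4, 4.9, 0.2]
grip_width: 0.281
```

Call:
play_rows(
  plan=[
    [-0.5,-3,0,0,0,0,-1],
    [-0.5,-3,0,0,0,0,-1],
    [-0.5,-3,0,0,0,0,-1],
  ],
)

```text
time_s: 10.22
eef_pos: [542.2, 75.9, 15.2]
ee_rot: [-0.001, 0.765, 0.644, 0.001]
force: [1.0, 5.1, 0.2]
grip_width: 0.276
```

```bash
python3 - <<'E'
from meas import *
import corr; corr.corr(28,0,15.2)
for n in('scene',):
    d=cap(n);p=proj(d,[[538-.1682*48.6+18,52.5-.9858*48.6,70]])[0].astype(int)
    m=comps(d,(3,120,60),(18,255,255),(p[0]-25,p[1]-20,p[0]+25,p[1]+20)); print((m>0).sum())
E
```

```text
now sx -23.8 lat 0.2 z 15.2 shift [ -8.9 -51.   -0. ] turn [-0.0029  0.0004  0.0032]
F along -5.2 lat 0.1 z 0.2 grip 0.276 t 10.22
0
```

Sliding at about 5 N, buttons now fully under the collar. Continue.

Call:
play_rows(
  plan=[
    [-0.5,-3,0,0,0,0,-1],
    [-0.5,-3,0,0,0,0,-1],
    [-0.5,-3,0,0,0,0,-1],
    [-0.5,-3,0,0,0,0,-1],
    [-0.5,-3,0,0,0,0,-1],
  ],
)

```text
time_s: 10.68
eef_pos: [539.3, 59.0, 15.2]
ee_rot: [-0.001, 0.765, 0.644, 0.001]
force: [1.0, 4.3, 0.3]
grip_width: 0.277
```

Call:
play_rows(
  plan=[
    [-0.5,-3,0,0,0,0,-1],
    [-0.5,-3,0,0,0,0,-1],
    [-0.5,-3,0,0,0,0,-1],
  ],
)

```text
time_s: 10.93
eef_pos: [537.6, 49.0, 15.2]
ee_rot: [-0.001, 0.765, 0.644, 0.001]
force: [0.4, 4.9, 0.4]
grip_width: 0.277
```

Call:
play_rows(
  plan=[
    [-0.5,-3,0,0,0,0,-1],
    [-0.5,-3,0,0,0,0,-1],
  ],
)

```text
time_s: 11.1
eef_pos: [536.5, 42.3, 15.2]
ee_rot: [-0.001, 0.765, 0.644, 0.001]
force: [0.5, 3.8, -0.0]
grip_width: 0.271
```

```bash
python3 corr.py 28 0 15.2
```

```text
now sx 10.3 lat 0.2 z 15.2 shift [ -3.2 -17.4  -0. ] turn [-0.0029  0.0002  0.0037]
F along -3.8 lat -0.1 z -0.0 grip 0.271 t 11.10
```

Call:
play_rows(
  plan=[
    [-0.5,-3,0,0,0,0,-1],
    [-0.5,-3,0,0,0,0,-1],
    [-0.3,-1.5,0,0,0,0,-1],
  ],
)

```text
time_s: 11.35
eef_pos: [535.0, 33.7, 15.2]
ee_rot: [-0.001, 0.766, 0.643, 0.001]
force: [0.6, 4.1, -1.0]
grip_width: 0.281
```

Call:
play_rows(
  plan=[
    [-0.2,-1,0,0,0,0,-1],
    [-0.2,-1,0,0,0,0,-1],
  ],
)

```text
time_s: 11.52
eef_pos: [534.5, 31.2, 15.2]
ee_rot: [-0.001, 0.766, 0.643, 0.001]
force: [0.5, 4.0, -0.1]
grip_width: 0.279
```

```bash
cat > win.py <<'E'
from meas import *
import corr; corr.corr(28,0,15.2)
for n,s in(('scene',18),('side',-18)):
    d=cap(n)
    P=[[538-.1682*x+s*.9858,52.5-.9858*x-s*.1682,70] for x in(112.6,)]
    p=proj(d,P)[0].astype(int)
    m=comps(d,(3,110,50),(18,255,255),(p[0]-15,p[1]-15,p[0]+15,p[1]+15)); ys,xs=np.where(m>0)
    print(n,p,len(xs),(xs.min(),xs.max(),ys.min(),ys.max()) if len(xs) else '')
E
python3 win.py
```

```text
now sx 21.6 lat 0.1 z 15.2 shift [-1.2 -6.3  0. ] turn [-0.0029  0.0001  0.0044]
F along -4.0 lat -0.2 z -0.1 grip 0.279 t 11.52
scene [216 294] 38 (np.int64(214), np.int64(223), np.int64(291), np.int64(295))
side [368 172] 0
```

Call:
play_rows(
  plan=[
    [-0.2,-1,0,0,0,0,-1],
  ],
)

```text
time_s: 11.7
eef_pos: [534.3, 30.1, 15.2]
ee_rot: [-0.001, 0.766, 0.643, 0.001]
force: [0.6, 4.7, 0.1]
grip_width: 0.28
```

Call:
play_rows(
  plan=[
    [-0.2,-1,0,0,0,0,-1],
  ],
)

```text
time_s: 11.78
eef_pos: [534.1, 29.2, 15.2]
ee_rot: [-0.001, 0.766, 0.643, 0.001]
force: [0.8, 4.4, -0.1]
grip_width: 0.278
```

Call:
play_rows(
  plan=[
    [-0.2,-1,0,0,0,0,-1],
  ],
)

```text
time_s: 11.87
eef_pos: [533.9, 28.1, 15.2]
ee_rot: [-0.001, 0.765, 0.643, 0.001]
force: [0.3, 0.6, 0.3]
grip_width: 0.276
```

```bash
python3 win.py
```

```text
now sx 24.7 lat 0.1 z 15.2 shift [-0.6 -3.2  0. ] turn [-0.0026  0.0001  0.0039]
F along -0.6 lat 0.2 z 0.3 grip 0.276 t 11.87
scene [216 294] 72 (np.int64(212), np.int64(223), np.int64(291), np.int64(297))
side [368 172] 29 (np.int64(365), np.int64(370), np.int64(168), np.int64(176))
```

Call:
play_rows(
  plan=[
    [-0.2,-1,0,0,0,0,-1],
  ],
)

```text
time_s: 12.05
eef_pos: [533.6, 26.6, 15.2]
ee_rot: [-0.001, 0.765, 0.643, 0.0]
force: [0.5, 1.9, -0.3]
grip_width: 0.27
```

```bash
python3 win.py
```

```text
now sx 26.3 lat 0.1 z 15.2 shift [-0.3 -1.7  0. ] turn [-0.0017 -0.0002  0.0038]
F along -2.0 lat 0.2 z -0.3 grip 0.270 t 12.05
scene [216 294] 74 (np.int64(211), np.int64(223), np.int64(291), np.int64(298))
side [368 172] 28 (np.int64(365), np.int64(370), np.int64(168), np.int64(176))
```

Both out; release fully and lift away.

Call:
play_rows(
  plan=[
    [0,0,0,0,0,0,1],
    [0,0,0,0,0,0,1],
    [0,0,0,0,0,0,1],
    [0,0,0,0,0,0,1],
    [0,0,0,0,0,0,1],
  ],
)

```text
time_s: 12.57
eef_pos: [533.5, 25.5, 15.2]
ee_rot: [-0.0, 0.766, 0.643, -0.0]
force: [-0.7, -0.1, 0.6]
grip_width: 0.958
```

Call:
play_rows(
  plan=[
    [0,0,5,0,0,0,1],
    [0,0,15,0,0,0,1],
    [0,0,25,0,0,0,1],
    [0,0,30,0,0,0,1],
    [0,0,30,0,0,0,1],
  ],
)

```text
time_s: 12.98
eef_pos: [529.1, 26.1, 119.1]
ee_rot: [-0.005, 0.766, 0.643, -0.004]
force: [-0.2, -0.6, 0.6]
grip_width: 1.0
```

Call:
play_rows(
  plan=[
    [0,10,20,0,0,0,1],
    [0,20,10,0,0,0,1],
    [0,20,0,0,0,0,1],
    [0,0,0,0,0,0,1],
    [0,0,0,0,0,0,1],
  ],
)

```text
time_s: 13.4
eef_pos: [531.8, 77.1, 160.5]
ee_rot: [-0.0, 0.766, 0.643, 0.001]
force: [0.3, 0.5, 0.0]
grip_width: 1.002
```

```bash
python3 win.py; python3 - <<'E'
from meas import *
w=cap('wrist');b=cap('side')
i=np.hstack([cv2.resize(w['img'][200:460,200:460],(400,400)),cv2.resize(b['img'][110:250,270:410],(400,400),interpolation=2)])
cv2.imwrite('pics/end.png',i)
E
```

```text
now sx -23.2 lat -10.2 z 160.5 shift [   1.4  -52.2 -145.3] turn [-0.001   0.0009  0.0058]
F along -0.5 lat 0.2 z 0.0 grip 1.002 t 13.40
scene [216 294] 70 (np.int64(211), np.int64(222), np.int64(291), np.int64(298))
side [368 172] 40 (np.int64(365), np.int64(370), np.int64(168), np.int64(176))
```

View pics/end.png

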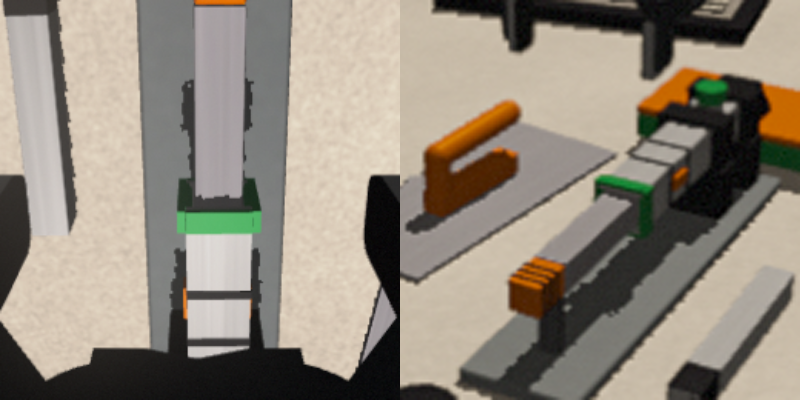

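```bash
python3 - <<'E'
from meas import *
w=cap('wrist')
m=comps(w,(3,90,40),(20,255,255),(300,370,380,440))
k,_,st,ce=cv2.connectedComponentsWithStats(m)
for i in range(1,k):
    x,y,ww,hh,n=st[i]
    if n>3: print(st[i], onz(w,[[x,y+hh/2],[x+ww,y+hh/2]],75).round(1).tolist())
for r in(385,430): # tube side edges as reference
    print(w['img'][r,318:332].mean(1).round().tolist(),w['img'][r,358:368].mean(1).round().tolist())
for n in('scene','side'):
    d=cap(n);ex=112.6;s=18 if n=='scene' else -18
E
```

```text
[319 380   3  28  73] [[501.0, -51.8, 75.0], [503.5, -52.2, 75.0]]
[363 394   1  14  14] [[536.2, -65.2, 75.0], [537.0, -65.4, 75.0]]
[52.0, 51.0, 48.0, 111.0, 202.0, 212.0, 211.0, 211.0, 212.0, 211.0, 210.0, 210.0, 211.0, 209.0] [203.0, 203.0, 204.0, 204.0, 201.0, 80.0, 48.0, 49.0, 47.0, 49.0]
[24.0, 25.0, 24.0, 26.0, 143.0, 197.0, 200.0, 201.0, 201.0, 202.0, 200.0, 200.0, 201.0, 200.0] [22.0, 20.0, 21.0, 21.0, 22.0, 23.0, 22.0, 20.0, 20.0, 19.0]
```

```bash
python3 -c "
from rig import ctrl; print(ctrl.finish_job())"
```

```text
the job is handed in; nothing more can be done
None
```

I handed the job in at about 13.5 s of robot time. Both orange buttons stand out through the windows of the outer tube, and the gripper is open and clear. No verdict was reported.

- **Squeeze and collar:** I squeezed the rear half of both buttons flush; the jaws stopped at 24 mm, the tube's own width. I slid the tube in until the fingers met the collar at about 13 N, and the collar then held the buttons down.
- **Push to the windows:** I let go, gripped the tube again farther back with 20 N, and slid it in at 4–5 N. The force dropped to about 0.6 N when the buttons popped out.

**Last checks:**
- Orange shows at the windows from both the scene and side cameras.
- The wrist view measures about 37–38 mm over both buttons, where 37 mm is fully out. The right button was partly hidden by the tube in that view.
- The measured wrist force was near zero. I saw no bystander moved, but I did not measure their positions.

**What disagreed:** the first squeeze closed on air just above the tube. In the pictures the fingertips stood about 36 mm higher than the reported TCP height, so I reopened the gripper and gripped lower. From the fingers meeting the collar to the windows, along the tube, the distances matched my estimates within 2 mm.

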